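# Turn the sample board and match the test puck

## Robot

A 6-joint arm with a two-finger parallel gripper is mounted at the origin on the work surface. World frame = base frame: x ahead of the robot, y to its left, z up, the work surface at z = 0. Lengths are in m, angles in degrees, forces in N, time in s.
With the tool pointing down it reaches from about 0.375 to 0.9 m from the base axis. Payload 3.1 kg.
Tool frame: the origin (TCP) lies on the centre line of the jaws, within the pads' length; the fingertips stand 14 mm ahead of it and the grasp point (between the pads) lies 5 mm behind it (bot.tips_ahead is the distance from the TCP to the fingertips, in m); z points along the fingers, y is the line along which they close (so a half turn about z gives the same grasp; the last joint's range is limited). The gripper opens to 87 mm and grips with 3 to 60 N. Pads are 19 mm wide; open, the fingers measure 117 mm over their backs; the gripper's body (75 mm by 190 mm) begins 51 mm behind the grasp point.
Start: joints at [55.434, 30.224, 82.088, -0, 67.689, -10.227], TCP at [0.258, 0.569, 0.237] pointing down, gripper open.
Joint ranges: [-176.69, 176.69], [-43.24, 126.21], [12.49, 139.97], [-82, 262], [0, 151.66], [-163.58, 163.58]. Speed limits (degrees/s): [159.86, 159.86, 180, 180, 180, 180].

## Interface

Orientations are given as a 3x3 rotation matrix whose columns are the frame's x, y, z axes.
In Python, from rig import bot gives the robot as it stands.
- The arm moves only by the tool play_rows, never from a script. Its argument "moves" is a list that holds one entry, the list of rows, each a list of 6 numbers: the shift along the tool's x, y, z in mm, then the turn, a rotation vector about the tool's x, y, z in rad. A call has 1 to 5 rows; each row shifts and turns the commanded pose from where the row before left it, along the tool's axes as they then stand; what a row does not reach is not made up. A row lasts 1/10 s, in which the tool goes at most 50 mm and 8.59 degrees, less where a joint would pass 70% of its speed; a pose out of reach is approached as far as the arm can. A call with a gripper value outside its range is refused whole. "fingers" is the opening, from -1 (shut) to 1 (fully open), set as the call begins (left out, the last holds). The fingers move at their own pace and stop on an object; the grip force is fixed at half the most. Time passes only in rows, so rows that do not move let the fingers close. It gives the time, the measured TCP pose, the force, the opening and the grip force at its end, in the units of the state.
- bot.read_state(): the state, without advancing time (a new reading comes with each control period).
- bot.capture(name): name is "scene" or "top"; returns a dict with "image" (420x560x3 uint8, blue, green, red), "fx", "fy", "cx", "cy" (pixels), "distortion" ([k1, k2, p1, p2, k3] as OpenCV has them; the pictures are not rectified), "R" (3x3) and "t" (3): a world point X has camera coordinates R X + t. Camera axes: x right, y down, z forward; pixel columns grow to the right and rows downward; lengths in m; the calibration is good to about 2 mm. A picture is of the moment at which its call begins. There is no depth.
- bot.hand_in(): hands the job in; it is judged then, once.
Trained networks look in a picture, given as the dict that the camera call returned (one of the last four; its "shot" number tells which), for a name from the list of things; names that differ only in an ending like _2 or _b are one class to them, and where a whole thing is asked for, a point or a joint stands for the part that bears it (a point fixed in the world has none). Each returns a list of dicts, best first, with "confidence" (0 to 1); they miss things now and then, are a little off and sometimes report something else, mostly with a low value. They report only what shows in the picture. A call takes as long as a camera call. They do not tell look-alikes from the thing itself.
- bot.search_frame(picture, query): "centre" ([column, row] in pixels, amid what is visible of it).
- bot.silhouettes(picture, query): "pixels" (420x560 bool, what is visible of it) and "centre" ([column, row] in pixels, amid what is visible of it).
- bot.pinpoint(picture, query): "centre" ([column, row] in pixels: a listed point, or the origin of a listed thing).
The state is a dict: "time_s": time; "joint_positions": joint angles; "qvel": joint speeds; "tau": joint torques, N m; "position": TCP position; "tcp_rot": TCP orientation; "force": force on the tool from outside, world axes, zero at the start; "moment": the same for the moment, N m; "opening": opening from 0.0 (shut) to 1.0 (fully open); "grasp_force": force on a finger pad.
Only numpy, scipy, OpenCV 4.12 (cv2) and the standard library are available. Lean on these libraries where they do the work, as an engineer would, in place of code of your own. Each camera call takes 0.05 s, during which the arm holds its last target. There are 200 camera calls.

## Task

The binder of cast-concrete samples lies open. Turn its top right-hand board over on the rings so that it lies flat on the left-hand pile with its other face up, lowering it gently so that it does not fall over and slap down. Then set the little round test puck down gently, flat on the bare half of that face (beside the glued sample chips, not on them), let go, and leave the cup where it stands.

Things in the scene. Friction and masses are not known exactly. Their poses are not given: they have to be found in the camera images.
- binder: open three-ring sample binder lying on the table, not movable: black covers 206 mm (its x, along the spine) by 366 mm (its y), 4 mm thick, a pile of stiff boards 24 mm high on each side. Origin on the table under the middle of the spine; x runs along the spine away from the robot, y to the left, z up.
- ring_axis (a point): middle of the ring axis: the common centre line of the three steel rings (radius 24 mm, at x = -66, 0 and 66 mm of the binder), 32 mm above the binder's origin, along the binder's x. The turning board swings about this line. Axes as the binder.
- next_page (a point): middle of the fixed right-hand pile under the turning board, on its top face 27 mm above the table. Both piles reach 16 to 140 mm from the ring axis and 95 mm either way along the spine; the 3 mm chips on them rise to 30 mm. One lower board in each pile has a fixed tab at x = -60 mm of the binder, 16 to 20 mm above the table: not the one to turn. Axes as the binder.
- leaf (a joint): the turning board, top of the right-hand (-y) pile: 0 rad as it lies there, 1.57 upright, 3.14 flat on the left pile (end stops 0 and 3.14). Stiff, 4 mm thick, 220 g, 16 to 140 mm from the ring axis, 190 mm along the spine. Slight friction (0.02 N m): let go more than 8 degrees from upright it falls. Face up at the start all 3 mm chips; other face six chips on its far half only.
- leaf_tab (a point): centre of the turning board's plain tab: 46 mm wide along the spine, 32 mm long (140 to 172 mm from the ring axis), 4 mm thick, at x = +45 mm of the binder. At the start 32 mm above the table at binder y = -156 mm, at the end y = +156; below it 26 mm free to the cover. Side edges can be pinched from above; it pivots between fingers. x along the spine, y towards the rings, z out of the first face.
- leaf_bare (a point): middle of the bare half of the turning board's other face, on the face; underneath at the start, after turning at x = -45, y = +84 mm of the binder, 34 mm above the table. The bare half reaches from it 50 mm towards the robot, 61 mm away (there chips 3 mm high begin), 56 mm to either side (outer edge; ring holes). Axes as leaf_tab: z points down once turned.
- puck_center (a point): centre (half-way up) of the loose cast-concrete test puck: plain grey-brown disc 56 mm in diameter, 20 mm high, about 120 g, lying flat on the table to the left or the right of the binder. z is its axis.
- puck: the same puck; origin at the middle of its underside, z up.
- cup: bystander: empty clear plastic cup, 84 mm across the rim, 75 mm high, origin under its middle; stands beside the binder on the side where the puck is not.
Mind the look-alikes: they are no part of the job. What is meant by the puck is not pink, and is the smaller of those in its own colour.

How it is judged:
By the outcome, as a careful person would: the job done as asked, in the order asked, and still so for the second after the job is handed in, with the robot touching nothing.
It also fails if it takes over 58 s, if anything falls off the work surface, if the arm or the gripper's body presses on something with over 40 N, if the wrist force passes 120 N, or if a joint passes its speed limit or range.

## Working session

There is one attempt and no reset: what is moved stays moved. The work goes in short steps, Python scripts to look and compute and a tool call to move; the robot and the scene stay as the last step left them, time stands still between calls to the robot, and variables do not carry over. Pictures are saved under pics/ and viewed, at most 10 in all, crops included, and the job is handed in when it is done.

Besides the shell and the picture viewer there is one more tool, called after ">>>" as name(argument=value, ...), one argument or row to a line, values as JSON. play_rows: Moves the arm, as the interface text tells. Its arguments: {"type":"object","properties":{"moves":{"type":"array","items":{"type":"array","items":{"type":"array","items":{"type":"number"}}}},"fingers":{"type":"number"}},"required":["moves"]}

```bash
mkdir -p pics; cat > h.py <<'E'
import numpy as np, cv2
from rig import bot
def K(p): return np.array([[p['fx'],0,p['cx']],[0,p['fy'],p['cy']],[0,0,1.]])
def ray(p,uv,z):
    n=cv2.undistortPoints(np.array([[uv]],float),K(p),np.array(p['distortion'],float))[0,0]
    R=np.array(p['R']);t=np.array(p['t']);C=-R.T@t;d=R.T@np.array([n[0],n[1],1]);return C+d*(z-C[2])/d[2]
def proj(p,X):
    return cv2.projectPoints(np.array(X,float).reshape(-1,3),cv2.Rodrigues(np.array(p['R']))[0],np.array(p['t'],float),K(p),np.array(p['distortion'],float))[0][:,0]
E
python3 - <<'E'
from h import *
a=bot.capture("top");b=bot.capture("scene")
cv2.imwrite("pics/top.png",a['image']);cv2.imwrite("pics/scene.png",b['image'])
Z=dict(binder=0,ring_axis=.032,next_page=.027,leaf_tab=.032,puck_center=.01,puck=0,cup=0)
for n,p in(("top",a),("scene",b)):
    print(n,"cam",np.round(-np.array(p['R']).T@p['t'],3))
    for q,z in Z.items():
        for r in bot.pinpoint(p,q): print(q,np.round(r['centre'],1),round(r['confidence'],2),np.round(ray(p,r['centre'],z),4))
print(bot.tips_ahead,bot.read_state())
E
```

```text
top cam [0.429 0.072 1.365]
binder [280.4 191. ] 0.8 [0.5655 0.016  0.    ]
ring_axis [277.1 189.5] 0.7 [0.5661 0.0256 0.032 ]
next_page [310.5 186.6] 0.67 [ 0.5744 -0.0591  0.027 ]
leaf_tab [339.2 169.3] 0.92 [ 0.6181 -0.1314  0.032 ]
puck_center [169.8 209.6] 0.79 [0.5157 0.297  0.01  ]
puck_center [170.6 259.3] 0.77 [0.3903 0.2929 0.01  ]
puck_center [129.7 187.8] 0.72 [0.5706 0.3983 0.01  ]
puck [170.5 210.5] 0.96 [0.514  0.2968 0.    ]
puck [129.  195.6] 0.77 [0.5517 0.4021 0.    ]
puck [168.7 258.1] 0.64 [0.3931 0.2993 0.    ]
cup [383. 199.] 0.94 [ 0.546 -0.249  0.   ]
cup [279.6 192.1] 0.65 [0.5627 0.0181 0.    ]
scene cam [1.283 0.302 0.696]
binder [268.  219.1] 0.76 [0.5591 0.0288 0.    ]
ring_axis [265.7 208.3] 0.93 [0.558  0.0236 0.032 ]
next_page [229.3 205. ] 0.74 [ 0.5673 -0.0665  0.027 ]
next_page [265.3 219.7] 0.37 [0.591  0.0341 0.027 ]
leaf_tab [196.2 212.1] 0.6 [ 0.6202 -0.1283  0.032 ]
leaf_tab [383.1 228.9] 0.57 [0.5462 0.2983 0.032 ]
puck_center [383.5 227.5] 0.9 [0.5168 0.2985 0.01  ]
puck_center [427.9 247. ] 0.81 [0.5509 0.4023 0.01  ]
puck_center [390.3 192
[... 279 characters left out ...]
.38330881e-04,
        6.76884729e+01, -1.02270193e+01]), 'qvel': array([ 0.06932848, -0.11695568, -0.08665891, -0.0615055 ,  0.04143222,
       -0.01055928]), 'tau': array([-4.11015926e-04, -4.39939249e+01, -1.76981932e+01,  6.32376317e-02,
        5.02654456e-02, -3.78247773e-05]), 'position': array([0.25752727, 0.56945877, 0.23658956]), 'tcp_rot': array([[-9.11134146e-01,  4.12109896e-01,  3.76258290e-05],
       [ 4.12109897e-01,  9.11134144e-01,  6.13974153e-05],
       [-8.97969504e-06,  7.14472581e-05, -9.99999997e-01]]), 'force': array([-0.18671451, -0.04016598,  0.20773987]), 'moment': array([-0.03493178,  0.02697733,  0.03720952]), 'grasp_force': 0.0, 'opening': 1.0008677788432312}
```

```bash
python3 - <<'E'
import cv2
a=cv2.imread("pics/top.png")[130:290,90:420]
b=cv2.imread("pics/scene.png")[130:310,120:470]
cv2.imwrite("pics/top_c.png",cv2.resize(a,(792,384),interpolation=3))
cv2.imwrite("pics/scene_c.png",cv2.resize(b,(800,411),interpolation=3))
E
```

```text
(no output)
```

View pics/top_c.png

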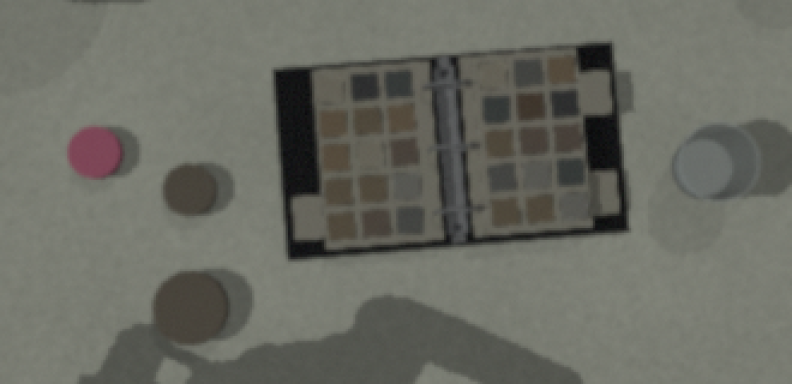

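View pics/scene_c.png

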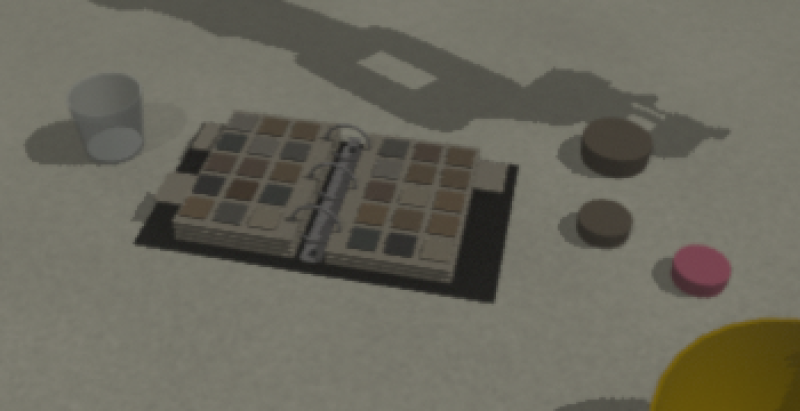

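Top picture: the brown discs are at (169,209), small, and (170,258), large, and the pink disc is at (130,193). The puck by description is the small brown one at (169,209), about (0.515, 0.297). The turning board's tab is at about (339,168) and the cup at (383,199). The scene view agrees, with the small brown disc at (384,228).

```bash
cat >> h.py <<'E'
def binder_fit(p,px):
    from scipy.optimize import least_squares
    m=np.array([[.103,.183],[.103,-.183],[-.103,-.183],[-.103,.183]])
    X=np.array([ray(p,u,.004)[:2] for u in px])
    def f(v):
        c,s=np.cos(v[2]),np.sin(v[2]);return (m@np.array([[c,s],[-s,c]])+v[:2]-X).ravel()
    r=least_squares(f,[.56,.025,0]);return r.x,f(r.x)
def T(v,x,y): c,s=np.cos(v[2]),np.sin(v[2]);return np.array([v[0]+c*x-s*y,v[1]+s*x+c*y])
E
python3 - <<'E'
from h import *
a=bot.capture("top")
q=np.array([(275,69),(612,43),(628,231),(290,258)])/2.4+[90,130]
v,r=binder_fit(a,q);print(v,np.round(r*1000,1))
print("tab",T(v,.045,-.156),"tabend",T(v,.045,.156),"bare",T(v,-.045,.084))
b=bot.capture("scene")
for p in(a,b):
  for n,z in(("leaf_tab",.032),("puck_center",.01),("puck",.01)):
    for s in bot.silhouettes(p,n):
      ys,xs=np.nonzero(s['pixels']);print(n,round(s['confidence'],2),s['centre'],len(xs),ray(p,s['centre'],.02 if 'puck' in n else z), )
# edge-based fit of dark cover, check overlay
im=b['image'].copy()
for x,y,z in [(.103,.183,.004),(.103,-.183,.004),(-.103,-.183,.004),(-.103,.183,.004),(.045,-.172,.034),(.068,-.172,.034),(.022,-.172,.034),(.068,-.14,.034),(.022,-.14,.034)]:
    u=proj(b,[*T(v,x,y),z])[0]; cv2.circle(im,(int(round(u[0])),int(round(u[1]))),1,(0,0,255),-1)
im2=a['image'].copy()
for x,y,z in [(.103,.183,.004),(.103,-.183,.004),(-.103,-.183,.004),(-.103,.183,.004),(.068,-.172,.034),(.022,-.172,.034),(.068,-.14,.034),(.022,-.14,.034)]:
    u=proj(a,[*T(v,x,y),z])[0]; cv2.circle(im2,(int(round(u[0])),int(round(u[1]))),0,(0,0,255),-1)
o=np.vstack([cv2.resize(im[170:270,170:370],(800,400)),]);o2=cv2.resize(im2[140:240,190:370],(720,400),interpolation=0)
cv2.imwrite("pics/fit.png",np.vstack([cv2.resize(im[170:270,170:370],(580,290)),cv2.resize(im2[140:240,200:372],(580,310),interpolation=0)]))
E
```

```text
[0.56142039 0.02167759 0.08339902] [ 1.5  1.4  1.4 -1.1 -1.1 -2.5 -1.8  2.2]
tab [ 0.61925916 -0.13003159] tabend [0.59326882 0.18088399] bare [0.5095794  0.10163703]
leaf_tab 0.75 [308.8, 185.2] 4048 [ 0.57734218 -0.05435322  0.032     ]
puck_center 0.78 [126.9, 191.8] 407 [0.55940018 0.40263823 0.02      ]
puck_center 0.63 [164.2, 206.4] 414 [0.52304303 0.30941642 0.02      ]
puck 0.86 [168.2, 258.8] 823 [0.39184105 0.2972115  0.02      ]
puck 0.74 [169.7, 207.1] 407 [0.52133466 0.29567959 0.02      ]
puck 0.56 [127.6, 192.8] 456 [0.55688897 0.40085806 0.02      ]
leaf_tab 0.61 [230.8, 207.7] 2767 [ 0.58081877 -0.05636679  0.032     ]
puck_center 0.83 [382.1, 227.4] 424 [0.52856672 0.29539407 0.02      ]
puck_center 0.67 [428.7, 247.9] 443 [0.56391255 0.40266021 0.02      ]
puck_center 0.55 [391.1, 195.8] 713 [0.40601873 0.30122406 0.02      ]
puck 0.93 [390.4, 194.2] 659 [0.40009949 0.29876646 0.02      ]
puck 0.87 [383.3, 229.5] 422 [0.53477539 0.29898886 0.02      ]
puck 0.68 [424.9, 248.0] 457 [0.56668877 0.39461152 0.02      ]
```

View pics/fit.png

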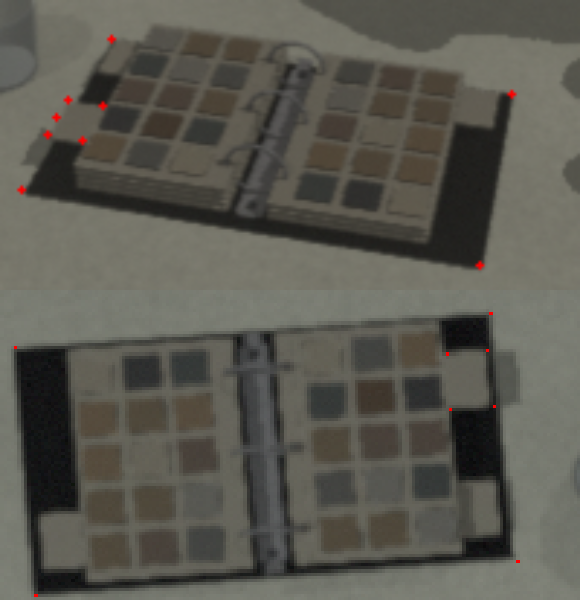

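The fit matches the cover corners and tab within about 2 mm. The tab is at (0.619, -0.132), with the binder yawed 4.8°. Next I align the tool and travel above the tab.

>>> play_rows(
  moves=[
    [[0, 0, 0, 0, 0, 0.133], [0, 0, 0, 0, 0, 0.133], [0, 0, 0, 0, 0, 0.133], [0, 0, 0, 0, 0, 0.133]],
  ],
  fingers=1,
)

```text
time_s: 1.6
position: [0.2575, 0.5695, 0.2366]
tcp_rot: [[-0.572, 0.82, 0.0], [0.82, 0.572, 0.0], [0.0, 0.0, -1.0]]
force: [-0.5, -0.3, 0.2]
opening: 1.0
grasp_force: 0.0
```

>>> play_rows(
  moves=[
    [[0, 0, 0, 0, 0, 0.133], [0, 0, 0, 0, 0, 0.133], [0, 0, 0, 0, 0, 0.133], [0, 0, 0, 0, 0, 0.132]],
  ],
)

```text
time_s: 2.0
position: [0.2575, 0.5694, 0.2366]
tcp_rot: [[-0.077, 0.997, -0.0], [0.997, 0.077, -0.0], [-0.0, -0.0, -1.0]]
force: [-0.1, 1.0, -0.0]
opening: 0.997
grasp_force: 0.0
```

>>> play_rows(
  moves=[
    [[-36.5, 15.1, 5, 0, 0, 0], [-36.5, 15.1, 5, 0, 0, 0], [-36.5, 15.1, 5, 0, 0, 0], [-36.5, 15.1, 5, 0, 0, 0], [-36.5, 15.1, 5, 0, 0, 0]],
  ],
)

```text
time_s: 2.5
position: [0.3485, 0.3926, 0.2116]
tcp_rot: [[-0.083, 0.997, 0.001], [0.997, 0.083, 0.0], [0.0, 0.001, -1.0]]
force: [0.0, -0.2, -0.1]
opening: 0.999
grasp_force: 0.0
```

>>> play_rows(
  moves=[
    [[-36.5, 15.1, 5, 0, 0, 0], [-36.5, 15.1, 5, 0, 0, 0], [-36.5, 15.1, 5, 0, 0, 0], [-36.5, 15.1, 5, 0, 0, 0], [-36.5, 15.1, 5, 0, 0, 0]],
  ],
)

```text
time_s: 3.0
position: [0.4391, 0.2168, 0.1866]
tcp_rot: [[-0.083, 0.997, 0.001], [0.997, 0.083, 0.0], [0.0, 0.001, -1.0]]
force: [0.8, 0.1, 0.0]
opening: 0.999
grasp_force: 0.0
```

>>> play_rows(
  moves=[
    [[-36.5, 15.1, 5, 0, 0, 0], [-36.5, 15.1, 5, 0, 0, 0], [-36.5, 15.1, 5, 0, 0, 0], [-36.5, 15.1, 5, 0, 0, 0], [-36.5, 15.1, 5, 0, 0, 0]],
  ],
)

```text
time_s: 3.5
position: [0.5295, 0.041, 0.1615]
tcp_rot: [[-0.083, 0.997, 0.001], [0.997, 0.083, -0.0], [-0.0, 0.001, -1.0]]
force: [0.4, -0.4, 1.2]
opening: 1.001
grasp_force: 0.0
```

>>> play_rows(
  moves=[
    [[-36.5, 15.1, 5, 0, 0, 0], [-36.5, 15.1, 5, 0, 0, 0], [-36.5, 15.1, 5, 0, 0, 0], [-36.5, 15.1, 5, 0, 0, 0], [-36.5, 15.1, 5, 0, 0, 0]],
  ],
)

```text
time_s: 4.0
position: [0.6197, -0.1347, 0.1364]
tcp_rot: [[-0.083, 0.997, 0.0], [0.997, 0.083, -0.0], [-0.0, 0.0, -1.0]]
force: [1.1, 0.9, 0.2]
opening: 1.001
grasp_force: 0.0
```

>>> play_rows(
  moves=[
    [[0, 0, 0, 0, 0, 0], [0, 0, 0, 0, 0, 0]],
  ],
)

```text
time_s: 4.2
position: [0.6189, -0.1338, 0.1361]
tcp_rot: [[-0.081, 0.997, -0.001], [0.997, 0.081, 0.001], [0.001, -0.001, -1.0]]
force: [-0.2, -0.4, 0.5]
opening: 0.997
grasp_force: 0.0
```

>>> play_rows(
  moves=[
    [[1.8, 0, 25, 0, 0, 0], [0, 0, 25, 0, 0, 0], [0, 0, 25, 0, 0, 0], [0, 0, 20, 0, 0, 0], [0, 0, 10, 0, 0, 0]],
  ],
)

```text
time_s: 4.7
position: [0.617, -0.129, 0.03]
tcp_rot: [[-0.085, 0.996, -0.004], [0.996, 0.085, 0.002], [0.002, -0.004, -1.0]]
force: [0.0, 0.5, -0.8]
opening: 1.0
grasp_force: 0.0
```

```bash
python3 - <<'E'
from h import *
s=bot.read_state();print(s['position'],s['force'])
a=bot.capture("top");b=bot.capture("scene")
cv2.imwrite("pics/g1.png",np.vstack([cv2.resize(b['image'][150:250,150:300],(600,300)),cv2.resize(a['image'][130:230,260:410],(600,300))]))
E
```

```text
[ 0.61702438 -0.1290076   0.0299695 ] [ 0.00175801  0.49527687 -0.79825209]
```

View pics/g1.png

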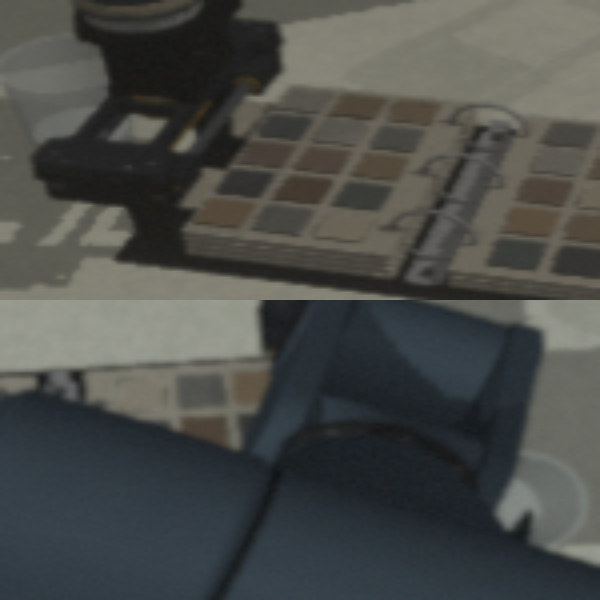

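The gripper straddles the tab, with fingers over its far and near side edges and the cup clear. Now closing.

>>> play_rows(
  moves=[
    [[-2, 0, 2, 0, 0, 0], [0, 0, 0, 0, 0, 0], [0, 0, 0, 0, 0, 0], [0, 0, 0, 0, 0, 0], [0, 0, 0, 0, 0, 0]],
  ],
  fingers=-1,
)

```text
time_s: 5.3
position: [0.6193, -0.1334, 0.0301]
tcp_rot: [[-0.083, 0.997, 0.001], [0.997, 0.083, -0.0], [-0.0, 0.001, -1.0]]
force: [0.2, -0.3, 0.3]
opening: 0.623
grasp_force: 0.0
```

>>> play_rows(
  moves=[
    [[0, 0, 0, 0, 0, 0], [0, 0, 0, 0, 0, 0], [0, 0, 0, 0, 0, 0]],
  ],
)

```text
time_s: 5.6
position: [0.6206, -0.1333, 0.0299]
tcp_rot: [[-0.083, 0.997, 0.003], [0.997, 0.083, -0.001], [-0.001, 0.003, -1.0]]
force: [4.8, 1.5, -0.3]
opening: 0.521
grasp_force: 30.0
```

```bash
python3 - <<'E'
import numpy as np
th=np.radians(np.cumsum([0,2,4]+[6]*27+[4,3,2,1.5,1,.5]));R=159
c=np.round(np.c_[-R*np.cos(th),-R*np.sin(th)],1);d=np.diff(c,axis=0);print(np.degrees(th[-1]))
for i in range(0,len(d),5):print([[round(float(a),1),0,round(float(b),1),0,0,0] for a,b in d[i:i+5]])
E
```

```text
180.0
[[0.1, 0, -5.5, 0, 0, 0], [0.8, 0, -11.1, 0, 0, 0], [2.6, 0, -16.5, 0, 0, 0], [4.3, 0, -16.0, 0, 0, 0], [5.9, 0, -15.6, 0, 0, 0]]
[[7.6, 0, -14.8, 0, 0, 0], [9.1, 0, -14.0, 0, 0, 0], [10.4, 0, -12.9, 0, 0, 0], [11.8, 0, -11.8, 0, 0, 0], [12.9, 0, -10.4, 0, 0, 0]]
[[14.0, 0, -9.1, 0, 0, 0], [14.8, 0, -7.6, 0, 0, 0], [15.6, 0, -5.9, 0, 0, 0], [16.0, 0, -4.3, 0, 0, 0], [16.5, 0, -2.6, 0, 0, 0]]
[[16.6, 0, -0.9, 0, 0, 0], [16.6, 0, 0.9, 0, 0, 0], [16.5, 0, 2.6, 0, 0, 0], [16.0, 0, 4.3, 0, 0, 0], [15.6, 0, 5.9, 0, 0, 0]]
[[14.8, 0, 7.6, 0, 0, 0], [14.0, 0, 9.1, 0, 0, 0], [12.9, 0, 10.4, 0, 0, 0], [11.8, 0, 11.8, 0, 0, 0], [10.4, 0, 12.9, 0, 0, 0]]
[[9.1, 0, 14.0, 0, 0, 0], [7.6, 0, 14.8, 0, 0, 0], [5.9, 0, 15.6, 0, 0, 0], [4.3, 0, 16.0, 0, 0, 0], [2.0, 0, 11.0, 0, 0, 0]]
[[0.9, 0, 8.2, 0, 0, 0], [0.4, 0, 5.6, 0, 0, 0], [0.1, 0, 4.1, 0, 0, 0], [0.1, 0, 2.8, 0, 0, 0], [0.0, 0, 1.4, 0, 0, 0]]
```

>>> play_rows(
  moves=[
    [[0.1, 0, -5.5, 0, 0, 0], [0.8, 0, -11.1, 0, 0, 0], [2.6, 0, -16.5, 0, 0, 0], [4.3, 0, -16.0, 0, 0, 0], [5.9, 0, -15.6, 0, 0, 0]],
  ],
)

```text
time_s: 6.1
position: [0.6194, -0.1197, 0.0948]
tcp_rot: [[-0.082, 0.997, 0.003], [0.997, 0.082, -0.001], [-0.001, 0.003, -1.0]]
force: [5.0, 3.3, -3.9]
opening: 0.52
grasp_force: 30.0
```

```bash
python3 - <<'E'
from h import *
b=bot.capture("scene");cv2.imwrite("pics/g2.png",cv2.resize(b['image'][120:270,130:350],(660,450)))
E
```

```text
(no output)
```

View pics/g2.png

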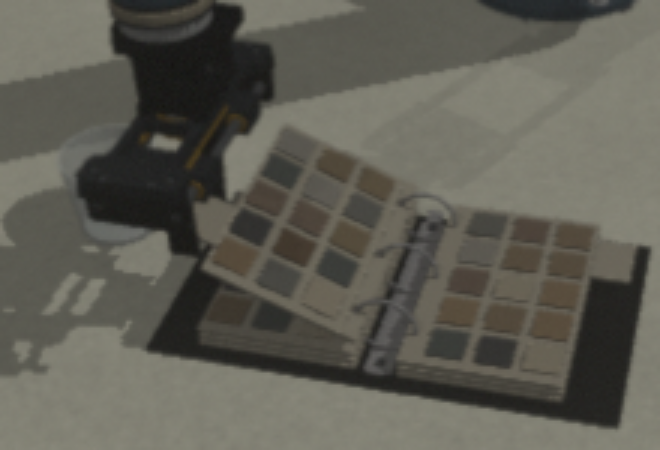

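The board lifts with the tab, about 25° up (board edge near crop (205,265)), and the forces are small. I continue along the arc.

>>> play_rows(
  moves=[
    [[7.6, 0, -14.8, 0, 0, 0], [9.1, 0, -14.0, 0, 0, 0], [10.4, 0, -12.9, 0, 0, 0], [11.8, 0, -11.8, 0, 0, 0], [12.9, 0, -10.4, 0, 0, 0]],
  ],
)

```text
time_s: 6.65
position: [0.615, -0.069, 0.1588]
tcp_rot: [[-0.083, 0.997, 0.003], [0.997, 0.083, -0.003], [-0.003, 0.003, -1.0]]
force: [5.0, -1.0, -2.8]
opening: 0.519
grasp_force: 30.0
```

>>> play_rows(
  moves=[
    [[14.0, 0, -9.1, 0, 0, 0], [14.8, 0, -7.6, 0, 0, 0], [15.6, 0, -5.9, 0, 0, 0], [16.0, 0, -4.3, 0, 0, 0], [16.5, 0, -2.6, 0, 0, 0]],
  ],
)

```text
time_s: 7.15
position: [0.6083, 0.0085, 0.1894]
tcp_rot: [[-0.083, 0.997, 0.003], [0.997, 0.083, -0.002], [-0.003, 0.003, -1.0]]
force: [3.3, -1.6, 4.6]
opening: 0.52
grasp_force: 30.0
```

>>> play_rows(
  moves=[
    [[16.6, 0, -0.9, 0, 0, 0], [16.6, 0, 0.9, 0, 0, 0], [16.5, 0, 2.6, 0, 0, 0], [16.0, 0, 4.3, 0, 0, 0], [15.6, 0, 5.9, 0, 0, 0]],
  ],
)

```text
time_s: 7.65
position: [0.6011, 0.0916, 0.1764]
tcp_rot: [[-0.083, 0.997, 0.003], [0.997, 0.083, 0.001], [0.001, 0.003, -1.0]]
force: [4.6, 0.5, 5.4]
opening: 0.519
grasp_force: 30.0
```

>>> play_rows(
  moves=[
    [[14.8, 0, 7.6, 0, 0, 0], [14.0, 0, 9.1, 0, 0, 0], [12.9, 0, 10.4, 0, 0, 0], [11.8, 0, 11.8, 0, 0, 0], [10.4, 0, 12.9, 0, 0, 0]],
  ],
)

```text
time_s: 8.15
position: [0.5955, 0.156, 0.1234]
tcp_rot: [[-0.083, 0.997, 0.002], [0.997, 0.083, 0.002], [0.002, 0.002, -1.0]]
force: [3.5, 2.7, 3.1]
opening: 0.522
grasp_force: 30.0
```

```bash
python3 - <<'E'
from h import *
b=bot.capture("scene");cv2.imwrite("pics/g3.png",cv2.resize(b['image'][120:270,180:400],(660,450)))
E
```

```text
(no output)
```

View pics/g3.png

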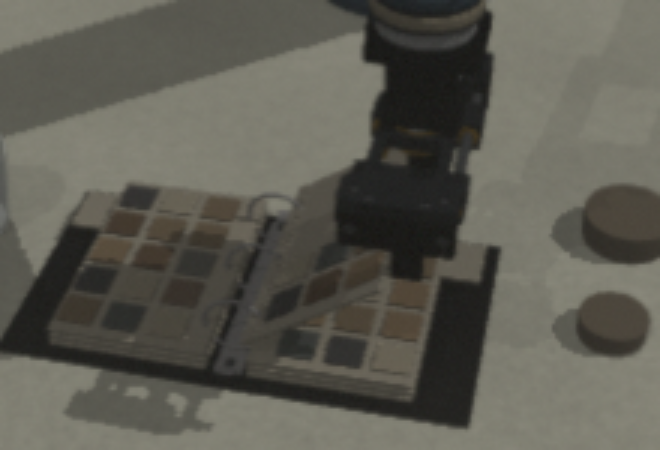

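The board is past upright and coming down on the left (edge near crop (385,275)), still held. I lower the rest slowly.

>>> play_rows(
  moves=[
    [[9.1, 0, 14.0, 0, 0, 0], [7.6, 0, 14.8, 0, 0, 0], [5.9, 0, 15.6, 0, 0, 0], [4.3, 0, 16.0, 0, 0, 0], [2.0, 0, 11.0, 0, 0, 0]],
  ],
)

```text
time_s: 8.7
position: [0.5931, 0.1837, 0.0502]
tcp_rot: [[-0.083, 0.997, 0.001], [0.997, 0.083, 0.001], [0.001, 0.001, -1.0]]
force: [4.1, 0.9, 0.3]
opening: 0.523
grasp_force: 30.0
```

>>> play_rows(
  moves=[
    [[0.9, 0, 8.2, 0, 0, 0], [0.4, 0, 5.6, 0, 0, 0], [0.1, 0, 4.1, 0, 0, 0], [0.1, 0, 2.8, 0, 0, 0], [0, 0, 1.4, 0, 0, 0]],
  ],
)

```text
time_s: 9.2
position: [0.5931, 0.1848, 0.0315]
tcp_rot: [[-0.083, 0.997, 0.001], [0.997, 0.083, 0.001], [0.001, 0.001, -1.0]]
force: [-1.1, 1.7, 24.3]
opening: 0.52
grasp_force: 30.0
```

>>> play_rows(
  moves=[
    [[0, 0, 0, 0, 0, 0], [0, 0, 0, 0, 0, 0]],
  ],
)

```text
time_s: 9.4
position: [0.5931, 0.1847, 0.0317]
tcp_rot: [[-0.083, 0.997, 0.002], [0.997, 0.083, 0.001], [0.001, 0.002, -1.0]]
force: [0.8, 1.4, 15.8]
opening: 0.521
grasp_force: 30.0
```

>>> play_rows(
  moves=[
    [[0, 0, -1, 0, 0, 0], [0, 0, 0, 0, 0, 0], [0, 0, 0, 0, 0, 0], [0, 0, 0, 0, 0, 0], [0, 0, 0, 0, 0, 0]],
  ],
  fingers=0.9,
)

```text
time_s: 9.9
position: [0.5916, 0.1835, 0.0297]
tcp_rot: [[-0.083, 0.997, -0.003], [0.997, 0.083, -0.0], [-0.0, -0.003, -1.0]]
force: [0.2, 0.1, -0.3]
opening: 0.884
grasp_force: 0.0
```

>>> play_rows(
  moves=[
    [[0, 0, 0, 0, 0, 0], [0, 0, -10, 0, 0, 0], [0, 0, -25, 0, 0, 0], [0, 0, -35, 0, 0, 0], [0, 0, -35, 0, 0, 0]],
  ],
)

```text
time_s: 10.4
position: [0.5923, 0.1836, 0.1369]
tcp_rot: [[-0.083, 0.997, -0.001], [0.997, 0.083, -0.0], [-0.0, -0.001, -1.0]]
force: [-0.3, -0.1, 0.4]
opening: 0.947
grasp_force: 0.0
```

>>> play_rows(
  moves=[
    [[30, -20, 0, 0, 0, 0], [40, -25, 0, 0, 0, 0], [40, -25, 0, 0, 0, 0], [30, -10, 0, 0, 0, 0], [0, 0, 0, 0, 0, 0]],
  ],
)

```text
time_s: 10.9
position: [0.4989, 0.3199, 0.1365]
tcp_rot: [[-0.088, 0.996, -0.0], [0.996, 0.088, 0.001], [0.001, 0.0, -1.0]]
force: [-0.4, -0.5, -0.1]
opening: 0.952
grasp_force: 0.0
```

```bash
python3 - <<'E'
from h import *
a=bot.capture("top");b=bot.capture("scene")
print(bot.read_state()['position'])
for p in(a,b):
  for n,z in(("leaf_tab",.032),("leaf_bare",.034),("puck_center",.01),("cup",0)):
    for s in bot.pinpoint(p,n):print(n,round(s['confidence'],2),np.round(s['centre'],1),np.round(ray(p,s['centre'],z),4))
cv2.imwrite("pics/g4.png",np.vstack([cv2.resize(b['image'][140:270,150:430],(600,290)),cv2.resize(a['image'][130:270,110:400],(600,290))]))
E
```

```text
[0.50129679 0.31714092 0.1362824 ]
leaf_tab 0.67 [212.7 177.3] [0.596  0.1876 0.032 ]
leaf_bare 0.66 [243.  214.1] [0.5036 0.111  0.034 ]
puck_center 0.95 [169.7 259.9] [0.3888 0.2951 0.01  ]
puck_center 0.83 [167.9 209.3] [0.5164 0.3018 0.01  ]
cup 0.74 [384.6 200.3] [ 0.5426 -0.2531  0.    ]
leaf_tab 0.66 [330.6 229.5] [0.5833 0.1862 0.032 ]
leaf_bare 0.95 [302. 198.] [0.4976 0.0956 0.034 ]
leaf_bare 0.64 [383.4 230.9] [0.5548 0.2999 0.034 ]
puck_center 0.92 [388.4 195. ] [0.3918 0.2942 0.01  ]
puck_center 0.89 [427.9 248.8] [0.5566 0.4026 0.01  ]
puck_center 0.62 [382.3 225.9] [0.5121 0.295  0.01  ]
cup 0.84 [168.7 192. ] [ 0.5375 -0.2551  0.    ]
```

View pics/g4.png

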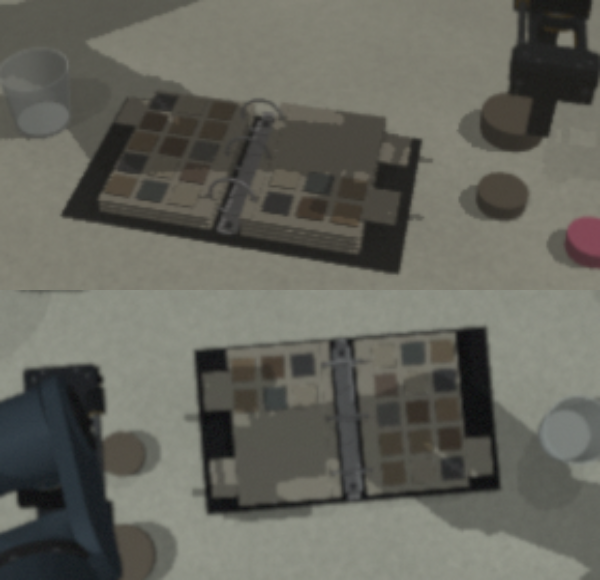

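The board lies flat on the left pile with its bare half nearer the robot, and the cup has not moved. In the scene crop the puck is at (502,195). I refine its position with a colour blob.

```bash
python3 - <<'E'
from h import *
a=bot.capture("top");b=bot.capture("scene")
for nm,p,im,c in(("top",a,cv2.imread("pics/top.png"),(169,209)),("scene",b,b['image'],(383,227))):
    g=im.astype(float).sum(2); x0,y0=c[0]-22,c[1]-22; w=cv2.GaussianBlur(im,(3,3),0)[y0:y0+44,x0:x0+44]
    lab=cv2.cvtColor(w,cv2.COLOR_BGR2LAB).astype(float)
    # brown: b-channel relative vs shadow
    d=np.linalg.norm(lab-lab[20:25,20:25].reshape(-1,3).mean(0),axis=2)
    m=(d<14).astype(np.uint8); n,l,s,ce=cv2.connectedComponentsWithStats(m); k=l[22,22]
    u=ce[k]+[x0,y0]; print(nm,s[k],u,[np.round(ray(p,u,z),4) for z in(.0,.01,.02)])
    # predicted outline for reference
    X=ray(p,u,.01)[:2]
    t=np.linspace(0,6.28,40);P=np.vstack([np.c_[X[0]+.028*np.cos(t),X[1]+.028*np.sin(t),0*t+z] for z in(0,.02)])
    q=proj(p,P);print("pred bbox",q.min(0),q.max(0),"blob",s[k][:2]+[x0,y0],s[k][:2]+[x0,y0]+s[k][2:4])
E
```

```text
top [ 12  12  22  20 378] [169.7037037  208.68783069] [array([0.5186, 0.2989, 0.    ]), array([0.518 , 0.2973, 0.01  ]), array([0.5173, 0.2956, 0.02  ])]
pred bbox [157.79871533 197.33828459] [181.38717998 219.87155754] blob [159 199] [181 219]
scene [ 10  13  25  21 330] [383.74848485 226.57272727] [array([0.5022, 0.2986, 0.    ]), array([0.5134, 0.2986, 0.01  ]), array([0.5246, 0.2986, 0.02  ])]
pred bbox [371.12696847 215.40432865] [396.56012672 238.08249612] blob [371 218] [396 239]
```

>>> play_rows(
  moves=[
    [[-10.5, 7, 0, 0, 0, 0], [-10.5, 7, 10, 0, 0, 0], [0, 0, 25, 0, 0, 0], [0, 0, 25, 0, 0, 0], [0, 0, 20, 0, 0, 0]],
  ],
)

```text
time_s: 12.0
position: [0.5174, 0.2954, 0.0536]
tcp_rot: [[-0.082, 0.997, -0.001], [0.997, 0.082, -0.001], [-0.001, -0.001, -1.0]]
force: [0.2, 0.1, -0.3]
opening: 0.949
grasp_force: 0.0
```

>>> play_rows(
  moves=[
    [[0, 0, 0, 0, 0, 0]],
  ],
)

```text
time_s: 12.1
position: [0.5155, 0.2949, 0.0522]
tcp_rot: [[-0.082, 0.997, -0.006], [0.997, 0.082, -0.002], [-0.002, -0.006, -1.0]]
force: [-0.9, 0.2, -0.4]
opening: 0.952
grasp_force: 0.0
```

```bash
python3 - <<'E'
from h import *
b=bot.capture("scene");s=bot.read_state();print(s['position'])
for q in bot.pinpoint(b,"puck_center"):print(q['confidence'],q['centre'],ray(b,q['centre'],.01))
cv2.imwrite("pics/g5.png",cv2.resize(b['image'][160:280,330:480],(750,600)))
E
```

```text
[0.51647878 0.29555652 0.05376249]
0.88 [427.6, 246.4] [0.54922723 0.40149222 0.01      ]
0.56 [380.8, 229.9] [0.52677698 0.29358297 0.01      ]
0.43 [388.0, 193.1] [0.38435538 0.29228579 0.01      ]
```

View pics/g5.png

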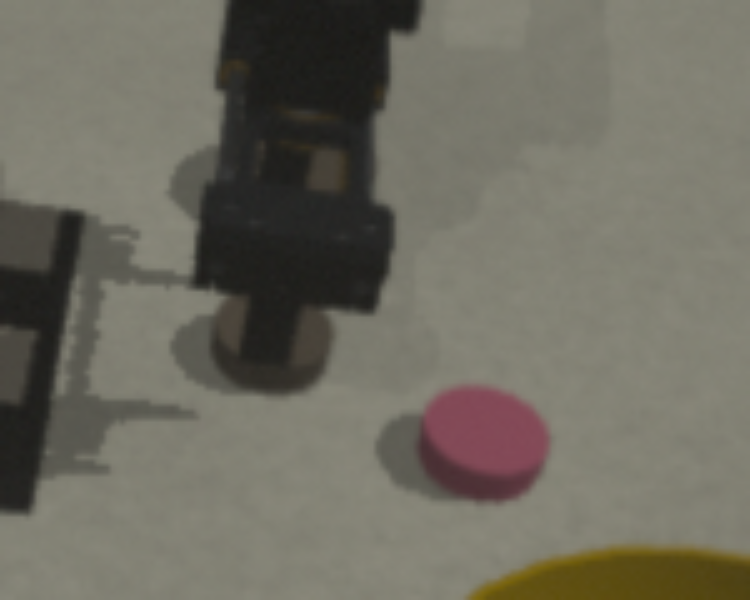

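The near finger (crop x≈270) is centred on the small brown puck (crop centre ≈271,340), with the pink disc well clear. Descending and closing.

>>> play_rows(
  moves=[
    [[1, 0, 15, 0, 0, 0], [0, 0, 13, 0, 0, 0], [0, 0, 8, 0, 0, 0], [0, 0, 0, 0, 0, 0]],
  ],
)

```text
time_s: 12.6
position: [0.5159, 0.2975, 0.0181]
tcp_rot: [[-0.083, 0.997, -0.003], [0.997, 0.083, -0.001], [-0.001, -0.003, -1.0]]
force: [-0.1, 0.3, -0.3]
opening: 0.949
grasp_force: 0.0
```

>>> play_rows(
  moves=[
    [[0, 0, 0, 0, 0, 0], [0, 0, 0, 0, 0, 0], [0, 0, 0, 0, 0, 0], [0, 0, 0, 0, 0, 0], [0, 0, 0, 0, 0, 0]],
  ],
  fingers=-1,
)

```text
time_s: 13.1
position: [0.5172, 0.298, 0.02]
tcp_rot: [[-0.083, 0.997, 0.001], [0.997, 0.083, 0.0], [0.0, 0.001, -1.0]]
force: [0.3, 0.1, 1.4]
opening: 0.62
grasp_force: 30.0
```

>>> play_rows(
  moves=[
    [[0, 0, 0, 0, 0, 0], [0, 0, 0, 0, 0, 0]],
  ],
)

```text
time_s: 13.3
position: [0.5172, 0.2979, 0.0199]
tcp_rot: [[-0.083, 0.997, 0.001], [0.997, 0.083, 0.0], [0.0, 0.001, -1.0]]
force: [-1.3, -0.4, 2.7]
opening: 0.625
grasp_force: 30.0
```

>>> play_rows(
  moves=[
    [[0, 0, -5, 0, 0, 0], [0, 0, -15, 0, 0, 0], [0, 0, -20, 0, 0, 0], [0, 0, -20, 0, 0, 0], [0, 0, -10, 0, 0, 0]],
  ],
)

```text
time_s: 13.8
position: [0.5179, 0.2982, 0.092]
tcp_rot: [[-0.083, 0.997, 0.003], [0.997, 0.083, 0.001], [0.001, 0.003, -1.0]]
force: [0.1, -0.2, -1.3]
opening: 0.627
grasp_force: 30.0
```

>>> play_rows(
  moves=[
    [[-10, 0, 0, 0, 0, 0], [-20, -3, 0, 0, 0, 0], [-25, -3, 0, 0, 0, 0], [-25, -3, 0, 0, 0, 0], [-25, -3, 0, 0, 0, 0]],
  ],
)

```text
time_s: 14.3
position: [0.5127, 0.1905, 0.0888]
tcp_rot: [[-0.083, 0.997, -0.002], [0.997, 0.083, -0.001], [-0.0, -0.002, -1.0]]
force: [-0.1, 0.5, -0.6]
opening: 0.622
grasp_force: 30.0
```

>>> play_rows(
  moves=[
    [[-25, -3, 0, 0, 0, 0], [-25, -3, 0, 0, 0, 0], [-20, -3, 0, 0, 0, 0], [-15, -3, 0, 0, 0, 0], [-5, 0, 0, 0, 0, 0]],
  ],
)

```text
time_s: 14.8
position: [0.5083, 0.0998, 0.0891]
tcp_rot: [[-0.081, 0.997, -0.002], [0.997, 0.081, -0.0], [0.0, -0.002, -1.0]]
force: [-0.5, -0.6, -1.3]
opening: 0.625
grasp_force: 30.0
```

>>> play_rows(
  moves=[
    [[0, 0, 0, 0, 0, 0], [0, 0, 0, 0, 0, 0]],
  ],
)

```text
time_s: 15.0
position: [0.5093, 0.1019, 0.0895]
tcp_rot: [[-0.083, 0.997, 0.0], [0.997, 0.083, 0.0], [0.0, 0.0, -1.0]]
force: [-0.7, 0.7, -0.5]
opening: 0.62
grasp_force: 30.0
```

>>> play_rows(
  moves=[
    [[0, 0, 12, 0, 0, 0], [0, 0, 10, 0, 0, 0], [0, 0, 6, 0, 0, 0], [0, 0, 3, 0, 0, 0], [0, 0, 0, 0, 0, 0]],
  ],
)

```text
time_s: 15.5
position: [0.5087, 0.1017, 0.0577]
tcp_rot: [[-0.083, 0.997, -0.002], [0.997, 0.083, 0.0], [0.0, -0.002, -1.0]]
force: [-0.7, 0.4, -0.3]
opening: 0.621
grasp_force: 30.0
```

>>> play_rows(
  moves=[
    [[0, 0, 1, 0, 0, 0], [0, 0, 1, 0, 0, 0], [0, 0, 0.5, 0, 0, 0], [0, 0, 0, 0, 0, 0]],
  ],
)

```text
time_s: 15.9
position: [0.5093, 0.1015, 0.0562]
tcp_rot: [[-0.083, 0.997, 0.0], [0.997, 0.083, -0.0], [-0.0, 0.0, -1.0]]
force: [1.0, 1.4, -1.7]
opening: 0.622
grasp_force: 30.0
```

>>> play_rows(
  moves=[
    [[0, 0, 0.7, 0, 0, 0], [0, 0, 0.7, 0, 0, 0], [0, 0, 0, 0, 0, 0], [0, 0, 0, 0, 0, 0]],
  ],
)

```text
time_s: 16.3
position: [0.5092, 0.1015, 0.0546]
tcp_rot: [[-0.083, 0.997, -0.0], [0.997, 0.083, -0.0], [-0.0, -0.0, -1.0]]
force: [-0.4, -0.8, -1.8]
opening: 0.626
grasp_force: 30.0
```

>>> play_rows(
  moves=[
    [[0, 0, 0.6, 0, 0, 0], [0, 0, 0, 0, 0, 0], [0, 0, 0, 0, 0, 0]],
  ],
)

```text
time_s: 16.6
position: [0.5092, 0.1015, 0.054]
tcp_rot: [[-0.083, 0.997, -0.0], [0.997, 0.083, -0.0], [-0.0, -0.0, -1.0]]
force: [0.4, -0.2, -1.5]
opening: 0.626
grasp_force: 30.0
```

>>> play_rows(
  moves=[
    [[0, 0, 0.6, 0, 0, 0], [0, 0, 0, 0, 0, 0], [0, 0, 0, 0, 0, 0]],
  ],
)

```text
time_s: 16.9
position: [0.5092, 0.1015, 0.0539]
tcp_rot: [[-0.083, 0.997, 0.0], [0.997, 0.083, -0.0], [-0.0, 0.0, -1.0]]
force: [-1.6, -0.7, 4.6]
opening: 0.625
grasp_force: 30.0
```

>>> play_rows(
  moves=[
    [[0, 0, 0.5, 0, 0, 0], [0, 0, 0, 0, 0, 0], [0, 0, 0, 0, 0, 0]],
  ],
)

```text
time_s: 17.2
position: [0.5092, 0.1015, 0.0538]
tcp_rot: [[-0.083, 0.997, 0.0], [0.997, 0.083, -0.0], [-0.0, 0.0, -1.0]]
force: [-2.0, -0.5, 8.5]
opening: 0.62
grasp_force: 30.0
```

Contact. I ease back up slightly, open partway and rise.

>>> play_rows(
  moves=[
    [[0, 0, -0.6, 0, 0, 0], [0, 0, 0, 0, 0, 0]],
  ],
)

```text
time_s: 17.4
position: [0.5092, 0.1015, 0.0539]
tcp_rot: [[-0.083, 0.997, 0.0], [0.997, 0.083, -0.0], [-0.0, 0.0, -1.0]]
force: [-1.2, 0.2, 6.7]
opening: 0.623
grasp_force: 30.0
```

>>> play_rows(
  moves=[
    [[0, 0, 0, 0, 0, 0], [0, 0, 0, 0, 0, 0], [0, 0, 0, 0, 0, 0], [0, 0, 0, 0, 0, 0], [0, 0, 0, 0, 0, 0]],
  ],
  fingers=0.6,
)

```text
time_s: 17.9
position: [0.5092, 0.1015, 0.0534]
tcp_rot: [[-0.083, 0.997, -0.0], [0.997, 0.083, 0.0], [0.0, -0.0, -1.0]]
force: [0.1, -0.6, 0.7]
opening: 0.793
grasp_force: 0.0
```

>>> play_rows(
  moves=[
    [[0, 0, -5, 0, 0, 0], [0, 0, -10, 0, 0, 0], [0, 0, -25, 0, 0, 0], [0, 0, -35, 0, 0, 0], [0, 0, -35, 0, 0, 0]],
  ],
)

```text
time_s: 18.4
position: [0.5088, 0.1015, 0.1652]
tcp_rot: [[-0.083, 0.997, -0.001], [0.997, 0.083, 0.0], [0.0, -0.001, -1.0]]
force: [0.9, -0.3, -0.5]
opening: 0.798
grasp_force: 0.0
```

>>> play_rows(
  moves=[
    [[40, 0, -20, 0, 0, 0], [45, 0, -10, 0, 0, 0], [45, 0, 0, 0, 0, 0], [45, 0, 0, 0, 0, 0], [45, 0, 0, 0, 0, 0]],
  ],
)

```text
time_s: 18.9
position: [0.4906, 0.3225, 0.1949]
tcp_rot: [[-0.083, 0.997, 0.001], [0.997, 0.083, 0.0], [0.0, 0.001, -1.0]]
force: [1.7, 0.6, -0.3]
opening: 0.801
grasp_force: 0.0
```

>>> play_rows(
  moves=[
    [[20, 0, 0, 0, 0, 0], [0, 0, 0, 0, 0, 0], [0, 0, 0, 0, 0, 0]],
  ],
)

```text
time_s: 19.2
position: [0.4889, 0.3405, 0.194]
tcp_rot: [[-0.084, 0.996, 0.0], [0.996, 0.084, -0.001], [-0.001, 0.0, -1.0]]
force: [0.1, 0.3, -0.9]
opening: 0.803
grasp_force: 0.0
```

```bash
python3 - <<'E'
from h import *
a=bot.capture("top");b=bot.capture("scene")
cv2.imwrite("pics/g6.png",np.vstack([cv2.resize(b['image'][140:270,150:430],(600,290)),cv2.resize(a['image'][130:270,110:400],(600,290))]))
E
```

```text
(no output)
```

View pics/g6.png

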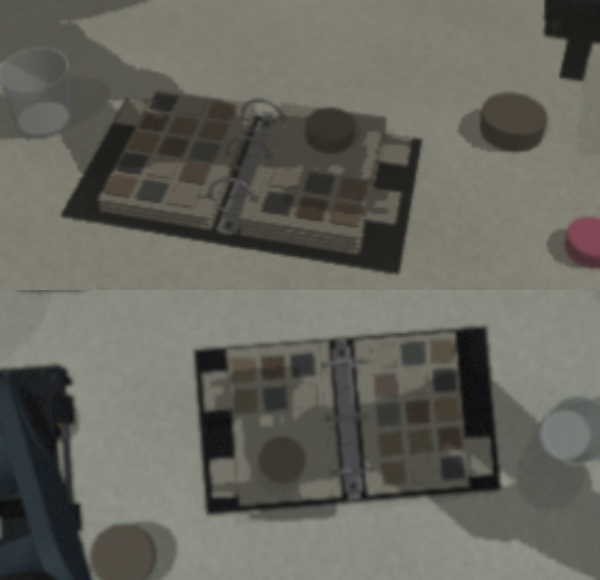

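The puck lies flat on the bare half (scene crop (330,130), top crop (282,460)), clear of the chips. The board is flat, the cup has not moved and the gripper is away.

```bash
python3 -c "
from rig import bot
print(bot.hand_in())"
```

```text
the job is handed in; nothing more can be done
None
```

I turned the board over gently so it lies flat on the left pile, set the small brown puck flat on its bare half, left the cup where it stood, and handed the job in at about 19 s of the 58 s allowed.

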